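# Re-seat a crooked riser block in the toggle-clamp bonding fixture

### The job

The riser block with the freshly bonded tile in the lamp-curing fixture has been clamped crooked, some millimetres off its three locating pins. Throw the toggle clamp fully open, push the block squarely home against all three pins while the clamp is open, then swing the clamp back over centre until its handle lies locked down on its stop and the rubber tip presses on the tile. Do not touch the lamp head that hangs over the block, and leave the marker, the dropper bottle and the lens box where they are.

Things in the scene. Friction and masses are not known exactly. Their poses are not given: they have to be found in the camera images.
- fixture: Fixed aluminium plate, 102 x 230 x 12 mm, with all that it carries. Origin on the desk; x away from the operator, y to his left, z up (plate x -60..+42, y -110..+120 mm). Toggle clamp on its right half, swinging in the plane x = 0 and reaching left; its bracket fills x -29..+29, y -94..-10 mm, up to 66 mm high. The block sits on the left half. Lamp column at x +74, y +55, 244 mm high.
- home (a point): Where the block's origin belongs when home on all three pins: on the plate's top, at x 0, y +55, z +12 mm of the fixture, axes as the fixture's. Pushing the block along +x brings it onto the two rear pins, along -y onto the side pin.
- rear_pins (a point): Point on the plate midway between the two rear locating pins, on the line where the block's rear face touches them. The pins are steel, 8 mm thick, 14 mm high above the plate, 12 mm to either side (y) of this point, 4 mm behind it. A block that is not square slides on by friction and jams on one pin if it is pushed in its middle: push the corner that stands proud.
- side_pin (a point): Point on the plate where the block's right face touches the third pin (same size; its axis is 4 mm further right). It stands 15 mm nearer the operator than the block's centre, so a push to the right must act level with or behind (+x of) this point to keep the block square on the rear pins.
- block: Loose black riser block, 50 x 50 x 25 mm, 0.15 to 0.3 kg, with a white ceramic tile (34 x 34 mm) freshly bonded on the middle of its top, 30 mm high in all. Origin: centre of the underside; when home its axes lie along the fixture's. At the start it stands 5 to 11 mm short of the rear pins and 3 to 7 mm from the side pin, turned by up to 0.17 rad, under the closed clamp.
- handle (a joint): Clamp handle, rad. 0 = locked down on its stop, lying to the right (-y) and rising 12 degrees; grows as it is lifted; 1.25 = fully open, upright, on its stop. Dead centre is at about 0.06: below it the spring holds it shut with about 10 N on the block; from there to 0.27 the spring throws it open. Passing centre takes 3 to 7 N at the grip either way; the rest about 1 to 2 N, and it stays where left.
- grip (a point): Middle of the handle's round black rubber grip, on its axis, 85 mm from the handle's pivot. The grip is 17 mm thick, from 45 to 120 mm from the pivot, and swings in the plane x = 0 of the fixture. Locked it is 76 mm above the desk, open 142 mm. In a light pinch it creeps back a little as it swings; pressing on it from above with closed fingers is the sure way through dead centre.
- handle_pivot (a point): Fixed pivot of the handle: x 0, y -80, z +58 mm of the fixture, axis along the fixture's x; point axes as the fixture's. As the handle opens, the grip moves round it on a circle from -y (right) upwards.
- spindle: Rubber-tipped spindle (tip 11 mm across) on the end of the clamp arm, sprung by 5.6 mm. Origin: middle of the tip's underside. As the handle opens, the arm swings it up and to the right by 79 degrees, clear of the block.
- lamp: Lamp head fixed over the block: black box with cooling fins, 60 x 60 mm, underside 153 mm and top 203 mm above the desk. Its origin and axes are the fixture's; its box fills x -12..+48, y +25..+85 mm. No gripper held upright fits over or just before the block: reach under from the front with the tool leaning back to the operator by 25 to 45 degrees. Not to be touched.
- lamp_edge (a point): Middle of the lower front edge of the lamp head (x -12, y +55, z +153 mm of the fixture).
- marker: Loose marker pen, 135 x 17 x 16 mm, lying at the right front of the desk. Origin at the middle of its underside. Bystander.
- dropper: Loose brown dropper bottle, 33 mm across, 102 mm high, standing behind the fixture. Origin at the middle of its underside. Bystander.
- lens_box: Loose white lens box, 47 x 45 x 19 mm, behind the fixture. Origin at the middle of its underside. Bystander.

How it is judged:
By the outcome, as a careful person would: the job done as asked, in the order asked, and still so for the second after the job is handed in, with the robot touching nothing.
It also fails if it takes over 64 s, if anything falls off the work surface, if the arm or the gripper's body presses on something with over 40 N, if the wrist force passes 120 N, or if a joint passes its speed limit or range.

### The arm

A 6-joint arm with a two-finger parallel gripper is mounted at the origin on a cart in front of the work surface, level with it; the furniture and walls round the work are solid. World frame = base frame: x ahead of the robot, y to its left, z up, the work surface at z = 0. Lengths are in m, angles in rad, forces in N, time in s.
With the tool pointing down it reaches from about 0.275 to 0.875 m from the base axis. Payload 12.5 kg.
Tool frame: the origin (TCP) lies on the centre line of the jaws, within the pads' length; the fingertips stand r.finger_overhang ahead of it and the grasp point (between the pads) lies 3 mm ahead of it (r.finger_overhang is the distance from the TCP to the fingertips, in m); z points along the fingers, y is the line along which they close (so a half turn about z gives the same grasp; the last joint's range is limited). The gripper opens to 85 mm and grips with 20 to 120 N. Pads are 22 mm wide; open, the fingers measure 114 mm over their backs; the gripper's body (76 mm by 85 mm) begins 54 mm behind the grasp point. The pads swing forward as they close: fully open they stand 13 mm farther back than shut.
Start: joints at [1.168, 0.351, 1.652, -0, 1.139, -0.085], TCP at [0.172, 0.522, 0.253] pointing down, gripper open.
Joint ranges: [-2.75, 2.75], [-0.79, 2.1], [0.01, 2.65], [-1.57, 4.71], [0.07, 3.14], [-2.87, 2.87]. Speed limits (rad/s): [2.22, 2.22, 2.79, 3.14, 3.14, 3.14].

### API

Orientations are given as a unit quaternion [x, y, z, w].
In Python, from cell import r, optics gives the robot as it stands. The module is installed in compiled form; this text tells all that it offers. Calls block until the motion is done:
- r.move_to(position, orientation): joint-space move of the TCP to a pose.
- r.move_linear(position, rot=None, vel=0.15): straight line of the TCP; rot=None keeps the orientation; vel is the mean speed in m/s.
- r.set_joints(angles): joint-space move.
- r.set_gripper(opening, squeeze=None): opening from 0.0 (shut) to 1.0 (fully open); squeeze is the grip in N (None keeps the last); returns when the fingers have stopped.
- r.sleep(seconds).
- r.inverse_kinematics(position, orientation): joint angles nearest the present ones, or None.
- optics.get_image(name): name is "scene" or "top" or "wrist"; returns a dict with "pixels" (400x640x3 uint8, red, green, blue), "depth" (400x640 float32, m along the optical axis (not along the pixel's ray), 0 where there is no reading), "fx", "fy", "cx", "cy" (pixels), "D" ([k1, k2, p1, p2, k3] as OpenCV has them; the pictures are not rectified), "camera_from_world" (4x4, takes a point from world to camera coordinates); the wrist camera has in their place "mount" (4x4, takes a point from camera to tool coordinates, whose origin is the TCP and whose axes are the flange's). Camera axes: x right, y down, z forward; pixel columns grow to the right and rows downward; lengths in m; the calibration is good to about 2 mm. A picture is of the moment at which its call begins: read the wrist's pose just before it.
A pose or a line that the arm cannot do raises r.PlanningError and nothing moves.
- r.hand_in(): hands the job in; it is judged then, once.
Readings, each from a call of its own:
- r.current_t(): time.
- r.current_q(): joint angles.
- r.current_qvel(): joint speeds.
- r.current_effort(): joint torques, N m.
- r.current_tool_pos(): TCP position.
- r.current_ee_rot(): TCP orientation.
- r.current_contact_force(): force on the tool from outside, world axes, zero at the start.
- r.current_torque(): the same for the moment, N m.
- r.current_opening(): opening from 0.0 (shut) to 1.0 (fully open).
- r.current_finger_force(): force on a finger pad.
Only numpy, scipy, OpenCV 4.12 (cv2) and the standard library are available. Lean on these libraries where they do the work, as an engineer would, in place of code of your own. Each camera call takes 0.05 s, during which the arm holds its last target. There are 200 camera calls.

## Working session

There is one attempt and no reset: what is moved stays moved. The work goes in short steps, each a Python script; the robot and the scene stay as the last script left them, time stands still between calls to the robot, and variables do not carry over. Pictures are saved under pics/ and viewed, at most 13 in all, crops included, and the job is handed in when it is done.

```bash
mkdir -p pics; ls
cat > h.py <<'E'
import numpy as np, cv2
from scipy.spatial.transform import Rotation as R
from cell import r, optics
def save(im,name,crop=None,s=1):
    p=im["pixels"]
    if crop: p=p[crop[1]:crop[3],crop[0]:crop[2]]
    p=cv2.resize(p,None,fx=s,fy=s,interpolation=cv2.INTER_CUBIC)
    cv2.imwrite("pics/"+name+".png",p[:,:,::-1])
def K(im): return np.array([[im["fx"],0,im["cx"]],[0,im["fy"],im["cy"]],[0,0,1.]])
def T_wc(im,tool=None):
    if "mount" in im:
        T=np.eye(4);T[:3,:3]=R.from_quat(tool[1]).as_matrix();T[:3,3]=tool[0];return T@im["mount"]
    return np.linalg.inv(im["camera_from_world"])
def ray(im,uv,tool=None):
    n=cv2.undistortPoints(np.array(uv,float).reshape(-1,1,2),K(im),np.array(im["D"],float)).reshape(-1,2)
    T=T_wc(im,tool); d=np.c_[n,np.ones(len(n))]@T[:3,:3].T
    return T[:3,3],d
def onz(im,uv,z,tool=None):
    o,d=ray(im,uv,tool); return o+d*((z-o[2])/d[:,2])[:,None]
def cloud(im,tool=None):
    h,w=im["depth"].shape; vv,uu=np.mgrid[:h,:w]
    o,d=ray(im,np.c_[uu.ravel(),vv.ravel()],tool)
    return (o+d*im["depth"].reshape(-1,1)).reshape(h,w,3)
def proj(im,P,tool=None):
    T=np.linalg.inv(T_wc(im,tool))
    return cv2.projectPoints(np.array(P,float).reshape(-1,1,3),cv2.Rodrigues(T[:3,:3])[0],T[:3,3],K(im),np.array(im["D"],float))[0].reshape(-1,2)
E
python3 - <<'E'
from h import *
for n in("scene","top"):
    im=optics.get_image(n); np.save(n+".npy",im,allow_pickle=True); save(im,n); print(n,T_wc(im).round(3).tolist())
print(r.current_t(),r.finger_overhang,r.current_ee_rot())
E
```

```text
pics
scene [[0.762, -0.373, 0.529, -0.069], [-0.647, -0.465, 0.604, -0.589], [0.021, -0.803, -0.596, 0.797], [0.0, 0.0, 0.0, 1.0]]
top [[-0.005, -0.975, 0.223, 0.369], [-1.0, 0.004, -0.002, 0.078], [0.001, -0.223, -0.975, 0.929], [0.0, 0.0, 0.0, 1.0]]
0.1 0.022 [ 1.58243985e-01  9.87399892e-01 -5.26636409e-04 -1.30235405e-04]
```

View pics/scene.png

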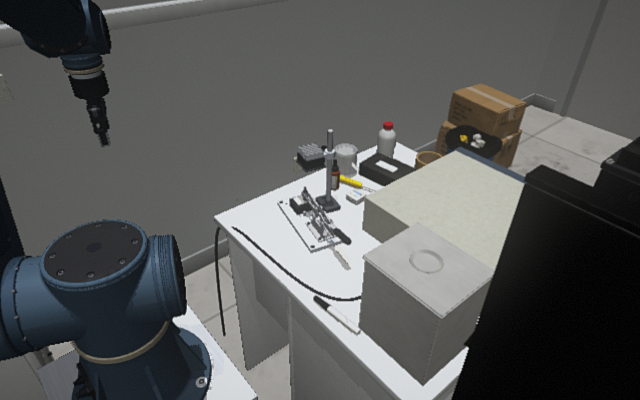

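View pics/top.png

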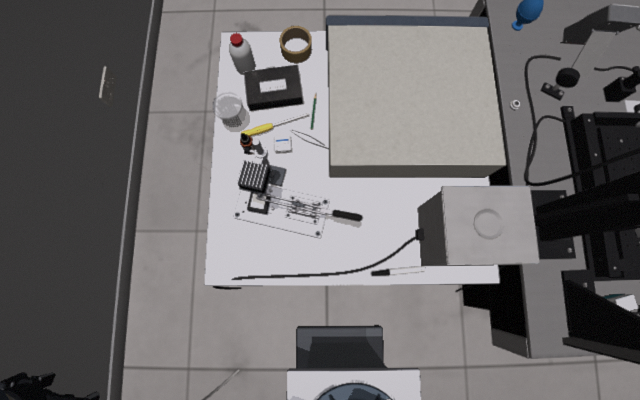

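The scene and top views show the fixture plate at top-view pixels (235–332, 185–238). The lamp is at (253,176), the black grip at (347,215), the dropper at (246,143), the lens box at (283,144) and the marker at (380,272).

Run:
```python
from h import *
im=np.load("top.npy",allow_pickle=True).item(); save(im,"topc",(220,150,380,250),5)
C=cloud(im)
for n,(u,v) in dict(lamp=(253,172),grip=(347,215),platecornerFR=(322,234),desk=(300,255),FL=(237,218)).items(): print(n,C[v,u].round(3))
print(onz(im,[(237,218),(321,236),(331,200)],0.012).round(3))
```

```text
lamp [0.585 0.217 0.197]
grip [0.512 0.013 0.082]
platecornerFR [0.477 0.072 0.001]
desk [ 0.424  0.128 -0.002]
FL [0.517 0.289 0.013]
[[0.517 0.289 0.012]
 [0.471 0.075 0.012]
 [0.563 0.048 0.012]]
```

View pics/topc.png

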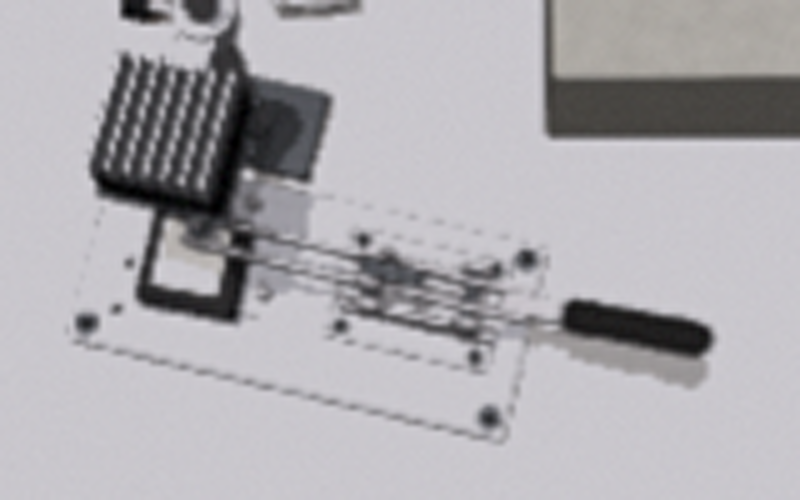

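The crop shows the plate corners at front left (75,342), front right (503,440) and rear right (545,250) in crop pixels. The block with its tile is at (190,265), tucked under the lamp, and the grip is at (640,328). Next is a close wrist view with the tool leaning back.

```bash
cat >> h.py <<'E'
import json,os
if os.path.exists("fix.json"): fo,fyaw=json.load(open("fix.json"))
else: fo,fyaw=None,None
def Rz(a): return R.from_euler('z',a)
def W(p): return np.r_[np.array(fo),0]+Rz(fyaw).apply(np.array(p,float))
def F(P): return Rz(-fyaw).apply(np.array(P,float)-np.r_[np.array(fo),0])
def ori(lean,yaw=0,sgn=1,plane='x'):
    """tool z = down, tilted by lean toward fixture +x ; tool y along +-fixture y (turned by yaw)"""
    z=np.array([np.sin(lean),0,-np.cos(lean)]); y=np.array([0,sgn*1.,0]); x=np.cross(y,z)
    return (Rz(fyaw+yaw)*R.from_matrix(np.c_[x,y,z])).as_quat()
def tool(): return np.array(r.current_tool_pos()),np.array(r.current_ee_rot())
E
python3 - <<'E'
from h import *
im=np.load("top.npy",allow_pickle=True).item()
P=onz(im,[(220+75/5,150+342/5),(220+503/5,150+440/5),(220+545/5,150+250/5)],0.012)[:,:2]
y=P[0]-P[1]; x=P[2]-P[1]; print(np.linalg.norm(y),np.linalg.norm(x))
yaw=np.arctan2(-y[0],y[1]); Rm=Rz(yaw).as_matrix()[:2,:2]
L=np.array([[-.06,.12],[-.06,-.11],[.042,-.11]])
o=(P-L@Rm.T).mean(0); print(yaw,np.arctan2(x[1],x[0]),o,P-L@Rm.T)
json.dump([o.tolist(),float(yaw)],open("fix.json","w"))
E
python3 - <<'E'
from h import *
p,q=tool()
r.move_linear([p[0],p[1],0.33],vel=.3)
for s in(1,-1):
    j=r.inverse_kinematics(W([-.17,.0,.27]),ori(.6,0,s)); print(s,None if j is None else np.round(j,2))
r.move_to(W([-.17,.0,.27]),ori(.6))
t=tool(); im=optics.get_image("wrist"); np.save("w1.npy",dict(im,tool=t),allow_pickle=True); save(im,"w1")
print(im["mount"].round(3).tolist(),r.current_t(),r.current_q())
E
```

```text
0.22414396041599585 0.10014076529565179
-0.22808135661344603 -0.22267253896930575 [0.54789673 0.16774285] [[0.54757734 0.16362382]
 [0.54890144 0.1693282 ]
 [0.5472114  0.17027654]]
1 [ 0.63 -0.    2.16 -0.72  0.7  -0.22]
-1 None
[[-0.001, -0.951, -0.308, 0.079], [1.0, -0.0, -0.001, 0.001], [0.001, -0.308, 0.951, -0.12], [0.0, 0.0, 0.0, 1.0]] 1.9917 [ 0.62700479 -0.0037279   2.15859103 -0.72127288  0.70035293 -0.21986887]
```

View pics/w1.png

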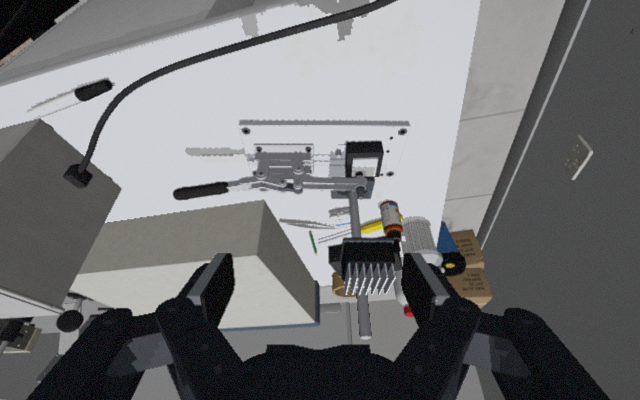

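The wrist view is upside down, with fixture +x pointing down the image. The plate front edge runs from (240,122) to (409,122), the block is at (364,158), and the grip spans (175–228,190).

Run:
```python
from h import *
im=np.load("w1.npy",allow_pickle=True).item(); save(im,"w1c",(230,110,430,210),4)
t=im["tool"]
g=im["pixels"].astype(float).mean(2)
print(np.round(g[112:132,[260,300,340,390]].T))
for n,p in dict(FL=(-.06,.12,.012),FR=(-.06,-.11,.012),RL=(.042,.12,.012),RR=(.042,-.11,.012),home=(0,.055,.042),grip=(0,-.163,.076),lamp=(-.012,.055,.153)).items(): print(n,proj(im,W(p),t).round(1))
C=cloud(im,t)
for uv in((190,191),(205,190),(364,190),(365,148),(365,146),(362,160),(362,165)): print(uv,F(C[uv[1],uv[0]]).round(4))
```

```text
[[209. 209. 209. 210. 208. 210. 211. 209. 179. 130. 120. 125. 132. 181.
  205. 210. 210. 208. 209. 208.]
 [209. 207. 208. 207. 209. 208. 211. 209. 176. 130. 122. 125. 135. 193.
  209. 209. 208. 210. 209. 209.]
 [209. 208. 208. 210. 210. 209. 209. 189. 148. 122. 125. 122. 126. 187.
  208. 210. 209. 210. 209. 211.]
 [211. 207. 208. 208. 209. 209. 210. 211. 186. 136. 118. 121. 123. 150.
  193. 209. 209. 210. 209. 210.]]
FL [[407.6 123.8]]
FR [[233.5 123.9]]
RL [[392.1 175.8]]
RR [[248.  175.8]]
home [[355.7 171.5]]
grip [[196.2 190.2]]
lamp [[364.4 235.1]]
(190, 191) [-0.0053 -0.168   0.0818]
(205, 190) [-0.0046 -0.1487  0.0795]
(364, 190) [0.0013 0.0638 0.0748]
(365, 148) [-0.0315  0.0657  0.0278]
(365, 146) [-0.0315  0.0661  0.0237]
(362, 160) [-0.0211  0.0616  0.0403]
(362, 165) [-0.0127  0.0625  0.0416]
```

View pics/w1c.png

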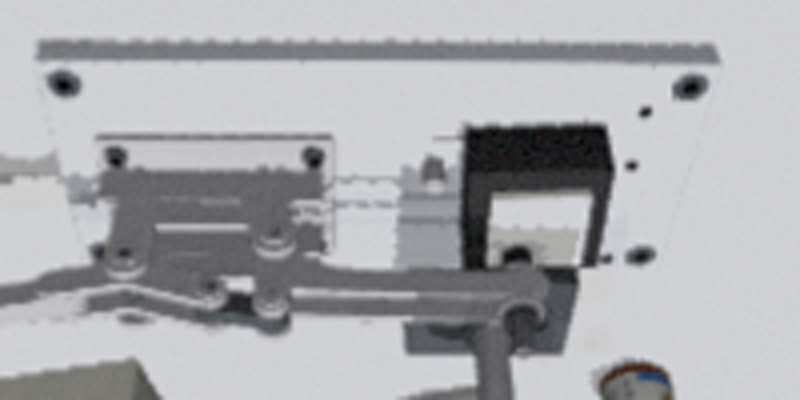

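The crop shows the plate's front-right top corner at crop (37,62) and front-left at (718,62), the side pin top at (433,160), and the block front top edge from (465,168) to (610,172). I'll refine the fixture pose from these features and the depth extents.

Run:
```python
from h import *
im=np.load("w1.npy",allow_pickle=True).item(); t=im["tool"]
C=F(cloud(im,t).reshape(-1,3)).reshape(400,640,3); ok=im["depth"]>0
g=im["pixels"].astype(float).mean(2)
x,y,z=C[...,0],C[...,1],C[...,2]
m=ok&(z>.155)&(z<.2)&(abs(x-.01)<.06)&(abs(y-.06)<.06)
print("lamp y",np.percentile(y[m],[1,5,50,95,99]).round(4),"x",np.percentile(x[m],[1,5,50,95]).round(4))
m=ok&(z>.06)&(z<.1)&(y<-.11)&(y>-.22)&(abs(x)<.03)&(g<90)
v,u=np.where(m);print("grip",u.min(),u.max(),v.min(),v.max(),np.percentile(y[m],[1,99]),np.percentile(x[m],[1,50,99]))
for n,p in dict(sidepin=(-.015,.026,.026),gripend1=(0,-.124,.0674),gripend2=(0,-.1974,.083),lampL=(-.012,.085,.153),lampR=(-.012,.025,.153),lampLt=(-.012,.085,.203),lampRt=(-.012,.025,.203)).items(): print(n,proj(im,W(p),t).round(1))
for a in (230,240,255): print(a,np.round(g[a,330:415]).astype(int).tolist())
# block edges
print("row146",np.round(g[146,335:395]).astype(int).tolist()); print("col",np.round(g[136:160,[350,365,378]].T).astype(int).tolist())
b=ok&(x<-.005)&(x>-.06)&(y>.02)&(y<.1)&(z>.016)&(z<.045)&(g<80)
print("blk",np.percentile(y[b],[1,99]).round(4))
```

```text
lamp y [0.0298 0.0312 0.058  0.0826 0.0859] x [-0.0093 -0.0083 -0.0052  0.0394]
grip 173 228 182 199 [-0.18838969 -0.12185963] [-0.00820286 -0.00461103  0.00430017]
sidepin [[335.3 155.9]]
gripend1 [[226.1 185.3]]
gripend2 [[169.4 194.3]]
lampL [[390.4 235.1]]
lampR [[338.4 235.1]]
lampLt [[397.6 276.3]]
lampRt [[340.4 276.5]]
230 [209, 210, 210, 210, 208, 211, 209, 211, 209, 211, 210, 210, 209, 206, 185, 177, 167, 155, 185, 195, 197, 130, 89, 94, 99, 104, 109, 98, 95, 94, 93, 122, 141, 145, 147, 144, 149, 152, 155, 152, 153, 154, 154, 154, 155, 157, 169, 183, 190, 203, 207, 208, 210, 151, 72, 49, 63, 76, 78, 65, 52, 40, 50, 39, 35, 34, 48, 51, 69, 70, 78, 76, 73, 112, 124, 117, 126, 108, 112, 100, 125, 121, 112, 116, 113]
240 [198, 203, 198, 197, 208, 208, 208, 209, 209, 210, 211, 211, 148, 81, 70, 75, 73, 70, 72, 78, 77, 74, 78, 72, 72, 74, 70, 74, 77, 78, 75, 71, 70, 73, 69, 75, 72, 72, 75, 69, 65, 69, 67, 68, 72, 69, 69, 69, 66, 65, 68, 69, 70, 70, 72, 73, 62, 68, 71, 67, 70, 70, 70, 66, 28, 18, 16, 16, 29, 57, 78, 136, 195, 208, 212, 201, 130, 116, 113, 115, 106, 103, 119, 114, 
[... 247 characters left out ...]
19, 18, 44, 55, 61, 50, 21, 48, 153, 213, 215, 113, 27, 4, 13, 7, 2, 8, 27, 49, 76, 75, 75]
row146 [209, 210, 209, 211, 211, 209, 209, 208, 212, 209, 161, 75, 22, 26, 18, 31, 29, 32, 21, 20, 7, 28, 27, 24, 27, 20, 28, 21, 14, 23, 26, 31, 30, 27, 27, 23, 17, 20, 21, 18, 26, 23, 20, 28, 21, 24, 30, 110, 208, 211, 209, 209, 208, 209, 210, 209, 209, 210, 209, 210]
col [[208, 209, 209, 212, 209, 156, 64, 20, 21, 28, 31, 27, 34, 30, 27, 22, 26, 51, 52, 58, 56, 58, 59, 57], [207, 209, 210, 210, 175, 96, 28, 17, 25, 16, 26, 23, 33, 27, 26, 30, 37, 53, 55, 57, 58, 79, 130, 183], [209, 208, 210, 212, 165, 77, 18, 19, 27, 24, 28, 24, 32, 22, 28, 24, 40, 50, 52, 54, 56, 61, 74, 101]]
blk [0.0401 0.0885]
```

```bash
cat >> h.py <<'E'
def ornt(z,y):
    """tool axes z,y given in fixture axes"""
    z=np.array(z,float)/np.linalg.norm(z); y=np.array(y,float); y-=z*(y@z); y/=np.linalg.norm(y)
    return (Rz(fyaw)*R.from_matrix(np.c_[np.cross(y,z),y,z])).as_quat()
E
python3 - <<'E'
from h import *
o=W([.001,.004,0])[:2]; json.dump([o.tolist(),fyaw],open("fix.json","w"))
im=np.load("top.npy",allow_pickle=True).item(); C=cloud(im)
for uv in((340,172),(340,160),(425,230),(440,200)): print(uv,C[uv[1],uv[0]].round(3))
E
python3 - <<'E'
from h import *
P=W([0,-.163,.17])
for s in(1,-1):
    j=r.inverse_kinematics(P,ornt([0,0,-1],[s,0,0])); print(s,None if j is None else np.round(j,2))
r.set_gripper(0.6,20)
j={s:r.inverse_kinematics(P,ornt([0,0,-1],[s,0,0])) for s in(1,-1)}
s=min((s for s in j if j[s] is not None),key=lambda s:abs(j[s][5])); print("use",s)
r.move_linear(W([-.12,-.1,.27]),ornt([0,0,-1],[s,0,0]) if 0 else None,vel=.2)
r.move_to(P,ornt([0,0,-1],[s,0,0]))
t=tool(); im=optics.get_image("wrist"); np.save("w2.npy",dict(im,tool=t),allow_pickle=True); save(im,"w2")
C=F(cloud(im,t).reshape(-1,3)).reshape(400,640,3); ok=im["depth"]>0
g=im["pixels"].astype(float).mean(2); x,y,z=C[...,0],C[...,1],C[...,2]
m=ok&(z>.05)&(z<.1)&(y<-.11)&(y>-.23)&(abs(x)<.03)&(g<90)
print("grip y",np.percentile(y[m],[1,99]),"x",np.percentile(x[m],[1,50,99]),"z",np.percentile(z[m],[1,50,99]))
print(r.current_t(), r.current_q().round(2))
E
```

```text
(340, 172) [0.622 0.027 0.067]
(340, 160) [0.635 0.03  0.123]
(425, 230) [ 0.477 -0.172  0.071]
(440, 200) [ 0.524 -0.173  0.192]
1 [-0.07  0.39  1.83 -0.    0.92  0.16]
-1 None
use 1
grip y [-0.19249631 -0.12519143] x [-0.00730376  0.00046642  0.00883266] z [0.07168329 0.08132071 0.0894794 ]
3.925 [-0.06  0.39  1.83 -0.    0.92  0.16]
```

View pics/w2.png

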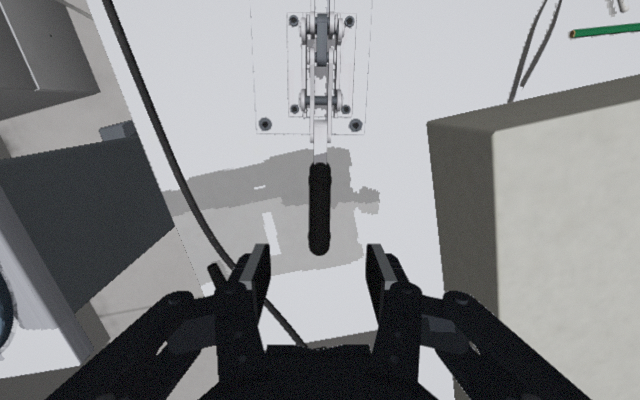

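The wrist view shows the grip vertical at pixels (319, 165–255), centred between the fingers and clear of the box at right. Now I pinch it and swing it open.

Run:
```python
from h import *
def P(a,R_=.085): 
    b=np.radians(12)+a; return W([.0005,-.08-R_*np.cos(b),.058+R_*np.sin(b)+.003])
r.move_linear(P(0),vel=.12)
r.set_gripper(0.0,25); print(r.current_opening(),r.current_finger_force(),r.current_contact_force().round(1))
for a in np.linspace(.1,1.3,9):
    r.move_linear(P(a),vel=.08); print(round(a,2),r.current_contact_force().round(1),round(r.current_opening(),3))
t=tool(); im=optics.get_image("wrist"); np.save("w3.npy",dict(im,tool=t),allow_pickle=True); save(im,"w3"); print(r.current_t())
```

```text
0.19216132912751846 24.746444821357727 [-2.8  0.8  5.8]
0.1 [ 0.3 -1.4  0.5] 0.19
0.25 [ 0.  -0.3  1.5] 0.185
0.4 [ 0.3 -1.2 -0.6] 0.189
0.55 [ 0.5 -0.  -0.5] 0.187
0.7 [ 0.8 -1.7  0.2] 0.19
0.85 [ 2.  -0.8 -1.2] 0.187
1.0 [ 3.  -2.3 -0.2] 0.189
1.15 [ 3.8 -1.5 -0.7] 0.185
1.3 [ 5.1 -2.9 -0.1] 0.182
8.0083
```

View pics/w3.png

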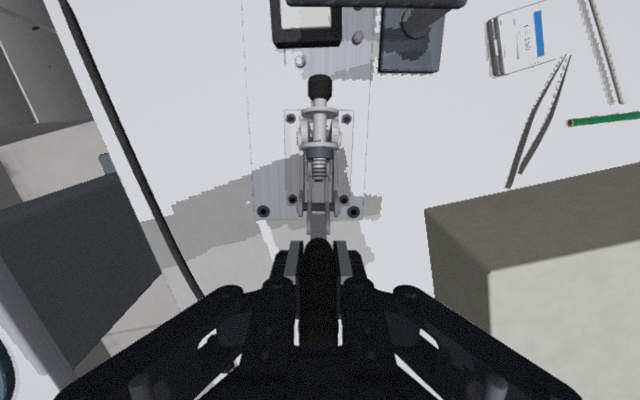

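The handle is nearly upright in the pads and the spindle is clear of the block. The side pin shows at (300,61), a rear pin at (357,38) and the block's right face at y≈47. Next: a finishing push onto the open stop, and a check of the pin positions.

Run:
```python
from h import *
im=np.load("w3.npy",allow_pickle=True).item(); t=im["tool"]
for n,p in dict(side=(-.015,.026,.026),rear=(.029,.043,.026),FR=(-.06,-.11,.012),RR=(.042,-.11,.012)).items(): print(n,proj(im,W(p),t).round(1))
save(im,"w3c",(235,0,475,240),2.5)
r.set_gripper(.5,25)
p,q=tool(); r.move_linear([p[0],p[1],.225],vel=.2)
r.set_gripper(0,30)
r.move_linear(W([.0005,-.15,.225]),vel=.25); r.move_linear(W([.0005,-.15,.165]),vel=.25)
f0=Rz(-fyaw).apply(r.current_contact_force())
for y in np.arange(-.13,-.08,.002):
    r.move_linear(W([.0005,y,.165]),vel=.04)
    f=Rz(-fyaw).apply(r.current_contact_force())-f0
    if abs(f[1])>1: print(y.round(3),f.round(1))
    if f[1]<-9: break
r.move_linear(W([.0005,y-.03,.165]),vel=.2)
print(r.current_t())
```

```text
side [[296.4  60.9]]
rear [[355.5  35.9]]
FR [[252.9 221.1]]
RR [[361.2 221. ]]
-0.13 [ 0.7 -1.1 -1. ]
-0.122 [ 1.9 -2.  -1.5]
-0.112 [ 1.7 -1.2 -1. ]
-0.11 [  0.6 -13.6   2.6]
13.6583
```

View pics/w3c.png

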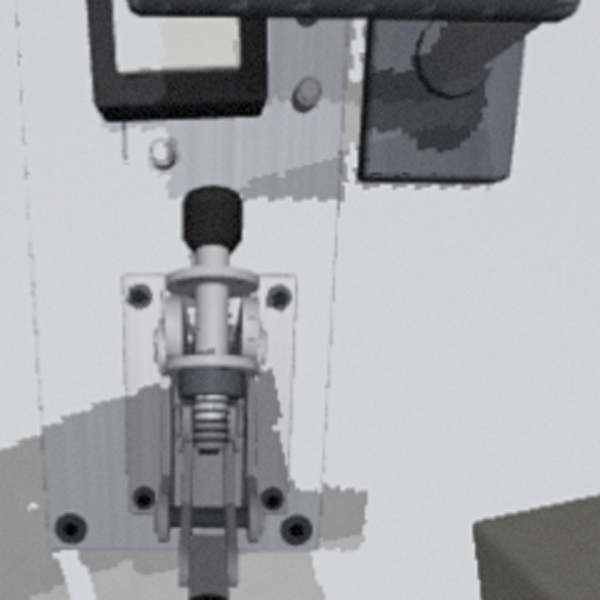

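The handle hit its open stop with 13.6 N. Pins at crop (162,152) and (307,92) put the fixture about 1–2 mm further in +x than my estimate, which force contact will settle. Next, a close front view of the block.

```bash
python3 - <<'E'
from h import *
o=W([.0015,.0,0])[:2]; json.dump([o.tolist(),fyaw],open("fix.json","w"))
E
python3 - <<'E'
from h import *
r.move_linear(W([0,-.14,.26]),vel=.3)
r.move_linear(W([-.2,-.03,.26]),vel=.3)
r.move_to(W([-.13,.055,.12]),ori(.6))
r.set_gripper(.27,40); print(r.current_opening())
t=tool(); im=optics.get_image("wrist"); np.save("w4.npy",dict(im,tool=t),allow_pickle=True); save(im,"w4")
for n,p in dict(side=(-.015,.026,.026),rearR=(.029,.043,.026),rearL=(.029,.067,.026),FL=(-.06,.12,.012),).items(): print(n,proj(im,W(p),t).round(1))
print(r.current_t())
E
```

```text
0.27283056361654956
side [[287.9 232.7]]
rearR [[306.5 253.3]]
rearL [[328.2 253.3]]
FL [[389.9 192.9]]
16.5333
```

View pics/w4.png

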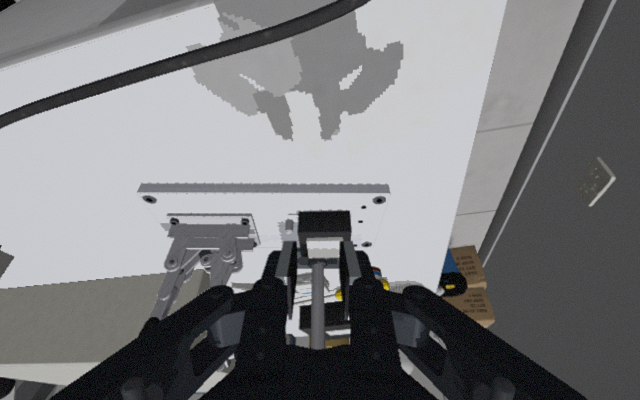

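The view shows the block front face at pixels (298–351, 211–235) with the two fingers lined up behind its ends, the side pin at (288,228), and the clamp arm standing open. Both fingertips will push the block squarely toward the rear pins.

```bash
cat >> h.py <<'E'
def push(p,d,n,step,fmax,f0,vel=.03):
    """step from fixture point p along unit d; stop at force fmax against d"""
    d=np.array(d,float); log=[]
    for i in range(1,n+1):
        r.move_linear(W(p+d*step*i),vel=vel)
        f=-(Rz(-fyaw).apply(r.current_contact_force())-f0)@d; log.append(round(float(f),1))
        if f>fmax: break
    print("push steps",i,"end",(p+d*step*i).round(4),log); return p+d*step*i
def fF(): return Rz(-fyaw).apply(r.current_contact_force())
E
python3 - <<'E'
from h import *
im=np.load("w4.npy",allow_pickle=True).item(); t=im["tool"]
B=F(onz(im,[(299,211),(350,210.5)],.012,t)); print(B.round(4))
yc=float(B[:,1].mean()); yc=min(max(yc,.052),.066)
r.move_linear(W([-.1,yc,.06]),vel=.2)
r.move_linear(W([-.075,yc,.041]),vel=.2); f0=fF(); print(f0.round(1),r.current_t())
p=push(np.array([-.075,yc,.041]),[1,0,0],26,.0015,9,f0)
t=tool(); im=optics.get_image("wrist"); np.save("w5.npy",dict(im,tool=t),allow_pickle=True); save(im,"w5",(200,100,460,300),3)
print(r.current_t(),r.current_contact_force())
E
```

```text
[[-0.0323  0.0373  0.012 ]
 [-0.033   0.0867  0.012 ]]
[0.  0.3 0.2] 17.325
push steps 22 end [-0.042  0.062  0.041] [0.3, -0.1, 0.1, 0.3, 0.2, 0.1, -0.6, -0.0, 0.4, 0.5, 0.3, -0.5, 0.1, 0.2, -0.2, -0.3, 0.3, -0.4, -0.5, 0.9, 7.0, 14.9]
22.875 [-13.88323256   4.02021801   7.29797121]
```

View pics/w5.png

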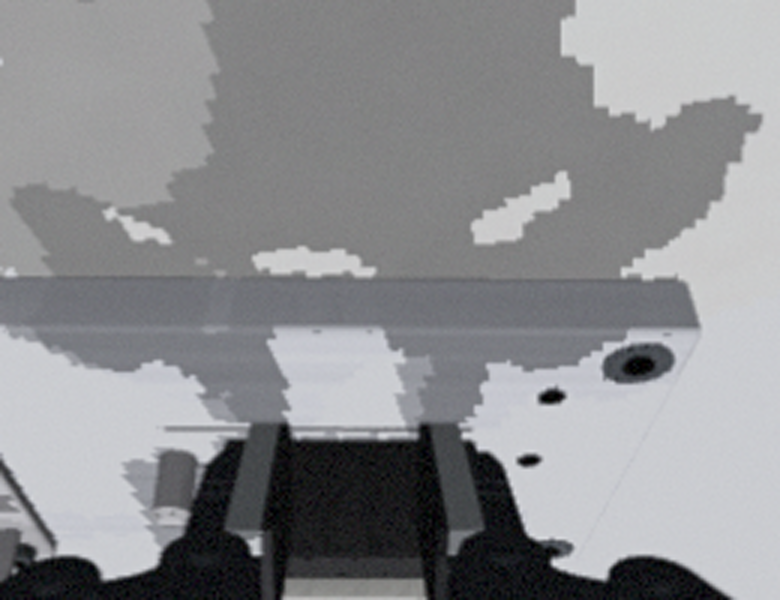

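Both fingers meet the block front face and the force jumped at a hard stop, so the block is seated on the rear pins; the side pin is still clear at crop (175,485). Now the side push with closed fingers.

Run:
```python
from h import *
p=np.array([-.042,.062,.041])
r.move_linear(W(p-[.03,0,-.004]),vel=.2); r.set_gripper(0,40)
r.move_linear(W([-.075,.122,.045]),vel=.25)
r.move_linear(W([-.012,.122,.042]),vel=.2); f0=fF(); print(f0.round(1),r.current_t())
p=push(np.array([-.012,.112,.042]),[0,-1,0],20,.0015,8,f0)
print(r.current_t(),fF().round(1))
r.move_linear(W(p+[0,.012,0]),vel=.2)
r.move_linear(W([-.08,p[1]+.012,.045]),vel=.25)
r.set_gripper(.27,40)
r.move_linear(W([-.07,.055,.041]),vel=.25)
r.move_linear(W([-.047,.055,.041]),vel=.1); f0=fF()
p=push(np.array([-.047,.055,.041]),[1,0,0],6,.0015,10,f0)
print(r.current_t(),fF().round(1))
r.move_linear(W([-.13,.055,.12]),vel=.3)
t=tool(); im=optics.get_image("wrist"); np.save("w6.npy",dict(im,tool=t),allow_pickle=True); save(im,"w6",(240,180,400,280),5)
print(r.current_t())
```

```text
[ 0.3 -0.3  0. ] 24.3833
push steps 14 end [-0.012  0.091  0.042] [-0.2, 0.3, -0.8, -0.2, -0.7, 1.3, 0.3, 0.3, -0.0, 1.8, 0.7, 0.9, 5.4, 10.0]
28.1667 [-0.5  9.7  1.5]
push steps 3 end [-0.0425  0.055   0.041 ] [-0.6, 0.1, 10.3]
30.675 [-11.7  -0.    4.8]
31.2667
```

View pics/w6.png

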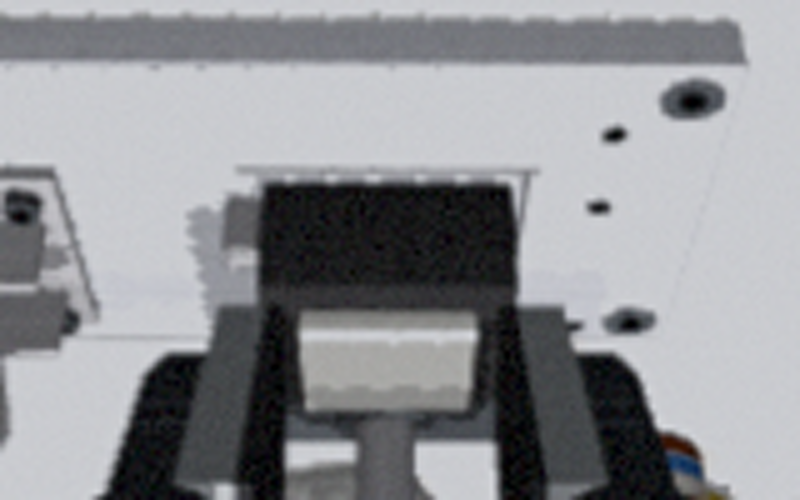

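The block front edge is level and parallel to the scribed lines at rows 170 and 184, and its right face touches the side pin at crop (240,225). It is home and square. Now I close the clamp: swing the handle in a pinch, then press from above.

Run:
```python
from h import *
def P(a,dz=.003,R_=.085,dy=0): 
    b=np.radians(12)+a; return W([-.001,-.08-R_*np.cos(b)+dy,.058+R_*np.sin(b)+dz])
U=ornt([0,0,-1],[1,0,0])
r.move_linear(W([-.2,.0,.24]),vel=.4)
r.move_to(W([-.16,-.06,.26]),U)
r.set_gripper(.6,25)
q=P(1.25); r.move_linear([q[0],q[1],.25],vel=.35); r.move_linear(q,vel=.15)
r.set_gripper(0,25); print(r.current_opening(),fF().round(1),r.current_t())
for a in np.linspace(1.1,.35,5):
    r.move_linear(P(a),vel=.1); print(round(a,2),fF().round(1),round(r.current_opening(),3))
r.set_gripper(.6,25)
p=tool()[0]; r.move_linear([p[0],p[1],.19],vel=.3)
t=tool(); im=optics.get_image("wrist"); np.save("w7.npy",dict(im,tool=t),allow_pickle=True)
C=F(cloud(im,t).reshape(-1,3)).reshape(400,640,3); ok=im["depth"]>0
g=im["pixels"].astype(float).mean(2); x,y,z=C[...,0],C[...,1],C[...,2]
m=ok&(z>.05)&(z<.16)&(y<-.10)&(y>-.23)&(abs(x)<.02)&(g<90)
c=np.polyfit(y[m],z[m],1); print("slope deg",np.degrees(np.arctan(c[0])),np.percentile(y[m],[2,98]),np.percentile(z[m],[2,98]))
r.set_gripper(0,40); print(r.current_t())
```

```text
0.18893045487946813 [ 0.2 -1.2  6.5] 34.9083
1.1 [ 0.9 -2.   6.5] 0.189
0.91 [ 2.  -2.1  3. ] 0.189
0.73 [ 3.  -0.9  1. ] 0.192
0.54 [ 2.8 -0.5 -1.3] 0.189
0.35 [ 2.2 -0.5 -1.9] 0.194
slope deg -26.827970726970186 [-0.18107148 -0.12036112] [0.08599134 0.11722371]
37.8667
```

Run:
```python
from h import *
def P(a,dz,R_=.09): 
    b=np.radians(12)+a; return W([-.001,-.08-R_*np.cos(b),.058+R_*np.sin(b)+dz])
r.move_linear(P(.4,.036),vel=.2); f0=fF(); print(f0.round(1))
for a in np.arange(.35,-.12,-.035):
    r.move_linear(P(a,.0305),vel=.05); f=fF()-f0; print(round(a,3),f.round(1))
    if f[2]>17 and a<.1: break
r.sleep(.2); print(fF().round(1))
p=tool()[0]; r.move_linear([p[0],p[1],.2],vel=.3)
t=tool(); im=optics.get_image("wrist"); np.save("w8.npy",dict(im,tool=t),allow_pickle=True); save(im,"w8")
C=F(cloud(im,t).reshape(-1,3)).reshape(400,640,3); ok=im["depth"]>0
g=im["pixels"].astype(float).mean(2); x,y,z=C[...,0],C[...,1],C[...,2]
m=ok&(z>.05)&(z<.16)&(y<-.10)&(y>-.23)&(abs(x)<.02)&(g<90)
c=np.polyfit(y[m],z[m],1); print("slope deg",np.degrees(np.arctan(c[0])),np.percentile(y[m],[2,98]),np.percentile(z[m],[2,98]))
r.move_linear(W([-.2,-.03,.26]),vel=.4); r.move_to(W([-.15,.055,.14]),ori(.6))
t=tool(); im=optics.get_image("wrist"); np.save("w9.npy",dict(im,tool=t),allow_pickle=True); save(im,"w9",(100,150,420,290),2.5)
print(r.current_t())
```

```text
[-0.2 -0.9  0.5]
0.35 [-0.5  0.9 -1. ]
0.315 [0.8 0.5 0.4]
0.28 [0.4 1.  0.2]
0.245 [-0.   1.2  1.3]
0.21 [1.2 1.3 1.3]
0.175 [0.1 1.7 0.5]
0.14 [-0.3  0.8  0.3]
0.105 [-0.4  0.4  0.3]
0.07 [ 0.8  1.3 -1. ]
0.035 [-0.3  1.4 -1. ]
-0.0 [-2.7  2.8 10.4]
-0.035 [-11.8   3.7  39.7]
[-11.8   4.   39.5]
slope deg -11.85650440574302 [-0.19172269 -0.12648696] [0.07298679 0.08903433]
43.925
```

View pics/w9.png

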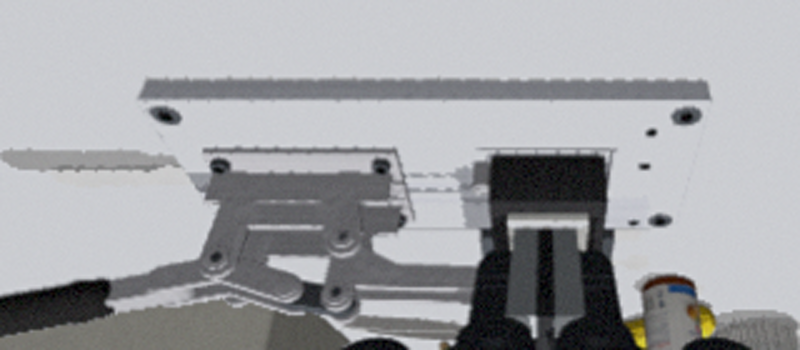

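The handle lies at 11.9° (12° is locked). The block at crop (490–607,157) is still square against the scribed lines and the side pin, and the gripper touches nothing.

```bash
python3 -c "
from h import *
print(r.hand_in(), r.current_t())"
```

```text
the job is handed in; nothing more can be done
the job is handed in; nothing more can be done
```

The job is handed in after about 44 s of the 64 s allowed: I opened the clamp fully, pushed the block home on all three pins, and locked the handle down (measured 11.9°, 12° being locked); the last press reached 39.7 N at the fingertips, and I did not check the lamp or the loose items in a final image.

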